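# Set the air gap of a demonstration motor with a gap gauge

### The job

Set the air gap of the motor: take the yellow gap gauge from the rack and put its blade down into the gap between the rotor and the sliding magnet, about the middle of the magnet's width, until its collar sits on top of the magnet. Then slide the magnet up until the blade is nipped between it and the rotor, and leave the gauge standing there. Leave the other gauges in the rack and knock nothing else over.

Things in the scene. Friction and masses are not known exactly. Their poses are not given: they have to be found in the camera images.
- gauge_yellow: gap gauge to use, yellow, 90 g, upright in one rack slot, hanging by its collar. Steel blade 46 wide, 6 thick, runs 75 mm down from a collar 46 x 30 x 6 mm; on it a grip 44 wide, 16 thick, 50 tall. Origin: centre of the collar's underside (blade to z = -75, grip z = 6 to 56). x along the width, y through the thickness, z up; same either way round.
- gauge_green: another gap gauge, green, shaped alike but with a 4 mm blade; stays in the rack. Same origin and axes.
- gauge_white: another gap gauge, white, shaped alike but with an 8 mm blade; stays in the rack. Same origin and axes.
- rack: grey gauge rack fixed to the bench, foot 214 x 75 mm, walls 36 mm over their backs, 85 mm tall; origin under its centre. Three slots in line along its x, 66 mm apart, each 52 long, 12 wide, 77 deep, open at the top; each holds a gauge, width along the rack's x, collar on the rack's top.
- motor: demonstration motor screwed to the bench: blue base 200 (x) x 250 (y) x 12 mm, blue uprights 90 mm high at x = -80 and +80 mm carrying the maroon rotor. Origin on the bench straight under the rotor's middle; x along the axle, z up. Fixed dark magnet on the +y side, its gap already set (6 mm), top 95 mm up; the sliding magnet on the -y side.
- rotor_center (a point): middle of the rotor, a maroon drum of 60 mm diameter and 100 mm length with red ends, turning freely on a level axle along the motor's x, 70 mm above the bench.
- magnet (a joint): sliding magnet on a pale grey slide, travel in m along the motor's +y, towards the rotor. The gap between the magnet's flat upright face and the nearest line of the drum is 0.014 m minus this value (9 to 12 mm at the start). The slide is stiff: about 5 N moves it, and it stays where it is left.
- magnet_edge (a point): sliding magnet: middle of the top edge of its face, beside the gap, 95 mm above the bench. Dark magnet 80 wide (x), 65 tall, 14 thick; flat top level with its steel and pale grey backing (28 mm thick in all). The face runs straight down to 30 mm above the bench. Axes as the motor's.
- magnet_tab (a point): middle of the top of the pale grey upright tab on the magnet's slide, for pushing it: 44 wide (x), 10 thick (y), top 80 mm above the bench, standing 50 mm above the slide. Its middle is 95 mm behind (-y of) the magnet's face; 62 mm free between it and the backing, open space behind it. Axes as the motor's.
- glue: white glue bottle, 64 mm diameter, 170 mm tall, upright; bystander, origin under its centre.
- can: blue and silver drinks can, 56 mm diameter, 145 mm tall, upright; bystander, origin under its centre.
- drum_a: spare maroon rotor drum with a red top, 60 mm diameter, 100 mm tall, standing; bystander, origin under its centre.
- drum_b: spare dark grey rotor drum with a red top, 60 mm diameter, 100 mm tall, standing; bystander, origin under its centre.
There are look-alikes about, which are no part of the job. What is shaped like the gauge_yellow but pink or purple is not meant.

How it is judged:
On the way, in this order (a step that is already met when the one before it is completed fails the run):
1. the yellow gauge's blade is down in the gap, collar on the magnet (within 5 mm), the gap still over 7.5 mm (z of gauge_yellow in the frame of magnet_edge between -0.005 and 0.005 m and x of gauge_yellow in the frame of magnet_edge between -0.02 and 0.02 m and y of gauge_yellow in the frame of magnet_edge between 0 and 0.014 m and angle between gauge_yellow's own z axis and vertical below 0.3 rad and angle between the x axis of gauge_yellow and the x axis of motor, either way round below 0.3 rad and value of joint magnet below 0.0065 m), for 0.2 s.
2. the magnet is slid up until the gap is at most 7.5 mm, the gauge still in it (z of gauge_yellow in the frame of magnet_edge between -0.005 and 0.005 m and x of gauge_yellow in the frame of magnet_edge between -0.02 and 0.02 m and y of gauge_yellow in the frame of magnet_edge between 0 and 0.008 m and angle between gauge_yellow's own z axis and vertical below 0.2 rad and angle between the x axis of gauge_yellow and the x axis of motor, either way round below 0.2 rad and value of joint magnet above 0.0065 m), for 0.2 s.
At the end, for the whole second after the job is handed in: Yellow gauge released, still and upright in the gap (0.12 rad), collar on the magnet within 4 mm, within 20 mm of mid-width; gap at most 7.5 mm; other gauges moved under 15 mm, bottle, can and spare drums under 40 mm (z of gauge_yellow in the frame of magnet_edge between -0.0035 and 0.004 m and x of gauge_yellow in the frame of magnet_edge between -0.02 and 0.02 m and y of gauge_yellow in the frame of magnet_edge between 0 and 0.006 m and angle between gauge_yellow's own z axis and vertical below 0.12 rad and angle between the x axis of gauge_yellow and the x axis of motor, either way round below 0.12 rad and value of joint magnet above 0.0065 m and linear speed of gauge_yellow below 0.02 m/s and velocity of joint magnet below 0.005 m/s and distance of each of gauge_green, gauge_white from where it was at the start of the episode below 0.015 m and distance of each of glue, can, drum_a, drum_b from where it was at the start of the episode below 0.04 m); the robot touches nothing.
It fails at once if another gauge is lifted or shoved (over 15 mm) (distance of any of gauge_green, gauge_white from where it was at the start of the episode above 0.015 m).
It fails at once if the bottle, can or a spare drum is knocked over or shoved (over 40 mm or 0.5 rad) (distance of any of glue, can, drum_a, drum_b from where it was at the start of the episode above 0.04 m or angle between any of glue, can, drum_a, drum_b's own z axis and vertical above 0.5 rad).
It also fails if it takes over 40 s, if anything falls off the work surface, if the arm or the gripper's body presses on something with over 40 N, if the wrist force passes 120 N, or if a joint passes its speed limit or range.

### The arm

A 6-joint arm with a two-finger parallel gripper is mounted at the origin on the work surface. World frame = base frame: x ahead of the robot, y to its left, z up, the work surface at z = 0. Lengths are in m, angles in rad, forces in N, time in s.
With the tool pointing down it reaches from about 0.4 to 0.925 m from the base axis. Payload 3.4 kg.
Tool frame: the origin (TCP) lies where the fingers leave the gripper's body, on its centre line; the fingertips stand 73 mm ahead of it and the grasp point (between the pads) lies 54 mm ahead of it; z points along the fingers, y is the line along which they close (so a half turn about z gives the same grasp; the last joint's range is limited). The gripper opens to 85 mm and grips with 20 to 120 N. Pads are 22 mm wide; open, the fingers measure 114 mm over their backs; the gripper's body (76 mm by 85 mm) begins 54 mm behind the grasp point. The pads swing forward as they close: fully open they stand 13 mm farther back than shut.
Start: joints at [-1.266, 0.307, 1.506, -0, 1.328, -0.073], TCP at [0.213, -0.534, 0.304] pointing down, gripper open.
Joint ranges: [-3.12, 3.12], [-1.05, 2.28], [0.14, 2.33], [-1.42, 4.57], [0.1, 2.73], [-2.68, 2.68]. Speed limits (rad/s): [2.57, 2.57, 3.14, 3.14, 3.14, 3.14].

### API

Orientations are given as a unit quaternion [w, x, y, z].
In Python, from cell import env gives the robot as it stands.
- The arm moves only by the shell command python3 -m pendant 'ROWS' [OPENING] [FORCE]. ROWS is text: rows parted by semicolons, each of 4 numbers parted by spaces: the shift along the tool's x, y, z in mm, then the turn about the tool's z in degrees. A call has exactly 10 rows; each row shifts and turns the commanded pose from where the row before left it, along the tool's axes as they then stand; what a row does not reach is not made up. A row lasts 1/8 s, in which the tool goes at most 62.5 mm and 10.7 degrees, less where a joint would pass 70% of its speed; a pose out of reach is approached as far as the arm can. A call with a gripper value outside its range is refused whole. OPENING is the opening, from 0 (shut) to 1 (fully open), set as the call begins (- or left out, the last holds). The fingers move at their own pace and stop on an object; FORCE is the grip in N (left out, the last holds). Time passes only in rows, so rows that do not move let the fingers close, or fill a call up. It gives the time, the measured TCP pose, the force, the opening and the grip force at its end, in the units of the state.
- env.get_obs(): the state, without advancing time (a new reading comes with each control period).
- env.grab_frame(name): name is "side" or "top"; returns the picture (480x640x3 uint8, blue, green, red); there is no depth.
- env.camera_info(name): a dict with "intrinsics" (3x3 intrinsics, pixels), "k1" (the pictures are not rectified: a ray, as slopes to the right and down, at radius r is drawn at 1 + k1 r^2 times it, then the intrinsics apply), "world_from_camera" (4x4, takes a point from camera to world coordinates). Camera axes: x right, y up, looking along -z (the intrinsics and any distortion apply to the point x, -y, -z); pixel columns grow to the right and rows downward; lengths in m; the calibration is good to about 2 mm. A picture is of the moment at which its call begins. camera_info takes no time and is no camera call.
- env.close_job(): hands the job in; it is judged then, once.
The state is a dict: "t": time; "joint_positions": joint angles; "joint_vel": joint speeds; "effort": joint torques, N m; "tcp_pos": TCP position; "eef_rot": TCP orientation; "contact_force": force on the tool from outside, world axes, zero at the start; "moment": the same for the moment, N m; "width": finger opening in m; "gripper_force": force on a finger pad.
Only numpy, scipy, OpenCV 4.12 (cv2) and the standard library are available. Lean on these libraries where they do the work, as an engineer would, in place of code of your own. Each camera call takes 0.05 s, during which the arm holds its last target. There are 200 camera calls.

## Working session

There is one attempt and no reset: what is moved stays moved. The work goes in short steps, Python scripts to look and compute and a shell command to move; the robot and the scene stay as the last step left them, time stands still between calls to the robot, and variables do not carry over. Pictures are saved under pics/ and viewed, at most 10 in all, crops included, and the job is handed in when it is done.

```bash
mkdir -p pics; ls
python3 - <<'E'
from cell import env
import cv2,numpy as np
np.set_printoptions(precision=4,suppress=True)
for n in("side","top"):
    cv2.imwrite(f"pics/{n}0.png",env.grab_frame(n)); c=env.camera_info(n); print(n,c["intrinsics"],c["k1"],c["world_from_camera"])
o=env.get_obs();print(o["t"],o["tcp_pos"],o["eef_rot"])
E
```

```text
pics
side [[531.5075   0.     316.0536]
 [  0.     531.5075 240.0118]
 [  0.       0.       1.    ]] -0.15276322027827105 [[-0.982   0.113  -0.1513  0.3816]
 [-0.1878 -0.6686  0.7195  0.8207]
 [-0.0199  0.735   0.6778  0.8363]
 [ 0.      0.      0.      1.    ]]
top [[543.4105   0.     314.9582]
 [  0.     543.4105 248.0702]
 [  0.       0.       1.    ]] -0.016706489704581984 [[ 0.0213  0.997  -0.0747  0.4651]
 [-0.9997  0.0206 -0.01    0.0084]
 [-0.0084  0.0749  0.9972  1.2986]
 [ 0.      0.      0.      1.    ]]
0.1 [ 0.2125 -0.5338  0.3031] [-0.0009  0.9821  0.1883 -0.0001]
```

View pics/top0.png

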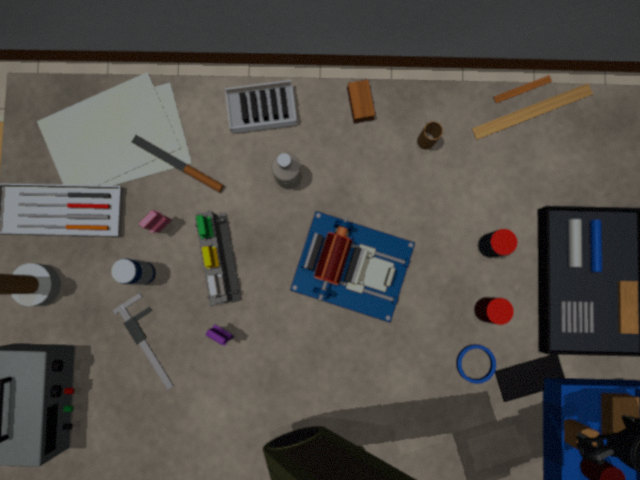

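View pics/side0.png

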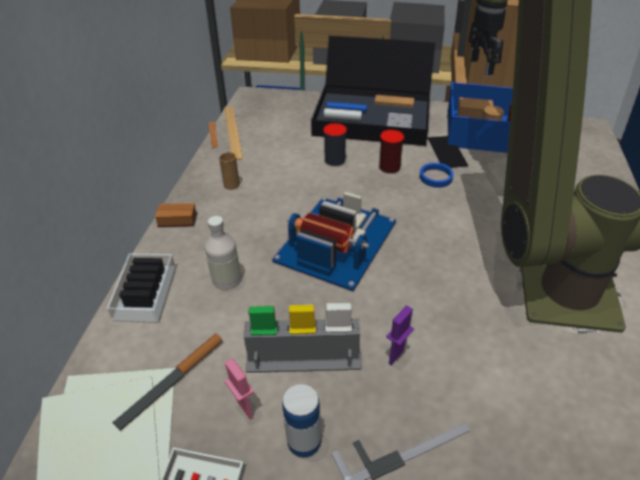

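The top view has the rack around (215,258) with yellow in the middle at (210,257), and the motor around (352,266) with the slide towards the right. I'll enlarge both areas.

Run:
```python
import cv2
a=cv2.imread("pics/top0.png")
cv2.imwrite("pics/topm.png",cv2.resize(a[200:330,285:420],(0,0),fx=4.5,fy=4.5,interpolation=cv2.INTER_CUBIC)[:600])
cv2.imwrite("pics/topr.png",cv2.resize(a[200:310,180:250],(0,0),fx=5,fy=5,interpolation=cv2.INTER_CUBIC))
s=cv2.imread("pics/side0.png")
cv2.imwrite("pics/sidec.png",cv2.resize(s[180:380,235:405],(0,0),fx=3,fy=3,interpolation=cv2.INTER_CUBIC))
```

```text
(no output)
```

View pics/topm.png

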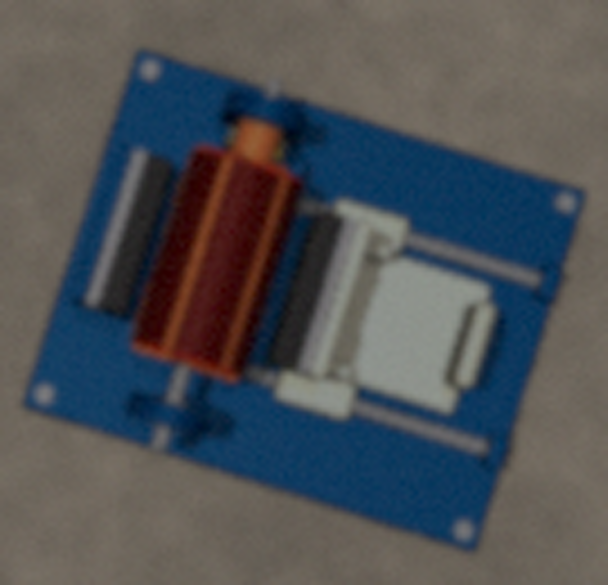

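View pics/topr.png

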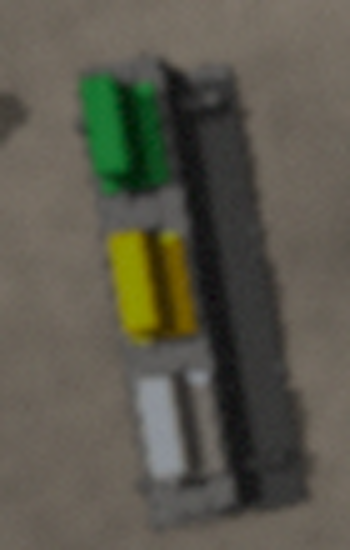

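View pics/sidec.png

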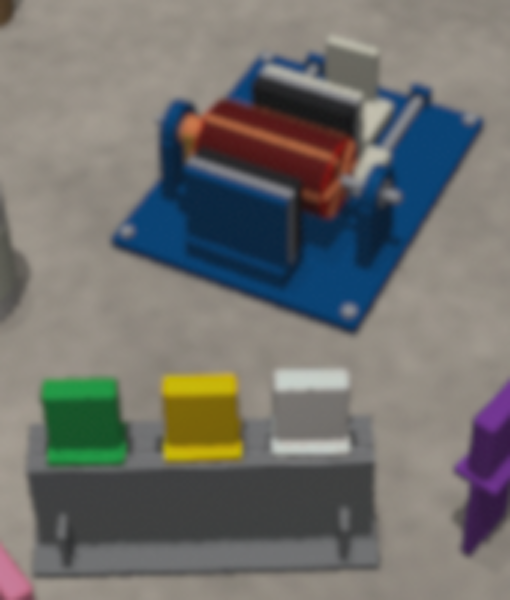

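The crops show the yellow grip top centred near topr(134,286) and sidec(200,380). The magnet's dark/steel boundary runs topm(345,218)-(297,370), and the tab top is near topm(478,346). Next I fit the poses.

```bash
cat > h.py <<'E'
from cell import env
import numpy as np
from scipy.optimize import least_squares
np.set_printoptions(precision=4,suppress=True)
C={n:env.camera_info(n) for n in("side","top")}
def proj(n,P):
    c=C[n];T=np.linalg.inv(c["world_from_camera"]);p=np.atleast_2d(P)@T[:3,:3].T+T[:3,3]
    s=np.c_[p[:,0],-p[:,1]]/-p[:,2:];s=s*(1+c["k1"]*(s**2).sum(1,keepdims=True))
    K=c["intrinsics"];return s*[K[0,0],K[1,1]]+K[:2,2]
OFF={"topm":("top",4.5,285,200),"topr":("top",5,180,200),"sidec":("side",3,235,180)}
def px(v,u,w):
    n,s,a,b=OFF[v];return n,np.array([(u+.5)/s-.5+a,(w+.5)/s-.5+b])
def tri(*obs):
    f=lambda P:np.concatenate([proj(n,P)[0]-q for n,q in obs])
    r=least_squares(f,[.5,0,.1]);return r.x,r.fun
def world(p,L):
    c,s=np.cos(p[2]),np.sin(p[2]);L=np.atleast_2d(L).astype(float);return np.c_[p[0]+c*L[:,0]-s*L[:,1],p[1]+s*L[:,0]+c*L[:,1],L[:,2]]
E
cat > fit.py <<'E'
from h import *
# yellow
print("grip top",*tri(px("topr",134,286),px("sidec",200,380)))
# rack: joint fit x,y,yaw using grip tops (local x along rack; +x => world +x)
g=[("topr",107,132,.066),("topr",134,286,0),("topr",160,428,-.066),("sidec",80,384,.066),("sidec",200,380,0),("sidec",311,376,-.066)]
def f(p):return np.concatenate([(proj(OFF[v][0],world(p,[x,0,p[3]]))[0]-px(v,a,b)[1]) for v,a,b,x in g])
r=least_squares(f,[.48,.2,.1,.141]);print("rack",r.x,"\n",r.fun)
# motor: x,y,yaw,q
def feats(p):
    q=p[3];e=-.044+q
    return [("topm",137,50,.1,.125,.012),("topm",585,190,.1,-.125,.012),("topm",473,548,-.1,-.125,.012),("topm",27,407,-.1,.125,.012),
     ("sidec",112,240,.1,.125,.012),("sidec",355,328,-.1,.125,.012),("sidec",482,122,-.1,-.125,.012),
     ("topm",345,218,.04,e-.014,.095),("topm",297,370,-.04,e-.014,.095),("sidec",258,77,.04,e-.014,.095),("sidec",360,104,-.04,e-.014,.095),
     ("topm",478,346,0,e-.095,.080),("sidec",354,45,0,e-.095,.080)]
def m(p):return np.concatenate([(proj(OFF[v][0],world(p,[x,y,z]))[0]-px(v,a,b)[1]) for v,a,b,x,y,z in feats(p)])
r=least_squares(m,[.47,-.07,-.3,.003],loss="soft_l1",x_scale=[.01,.01,.1,.001]);p=r.x;print("motor",p,"yaw deg",np.degrees(p[2]));print(m(p).reshape(-1,2))
print("edge",world(p,[0,-.044+p[3],.095]),"gapmid",world(p,[0,(-.044+p[3]-.03)/2,.095]),"tab",world(p,[0,-.139+p[3],.08]))
# independent heights
for a,b in [((345,218),(258,77)),((297,370),(360,104)),((478,346),(354,45))]: print(*tri(px("topm",*a),px("sidec",*b)))
E
python3 fit.py
```

```text
grip top [0.5293 0.2517 0.1424] [-0.0653 -0.4977  0.3987  0.0294]
rack [0.5311 0.2519 0.2169 0.1421] 
 [-0.2082 -0.6424 -0.1055 -1.3368  0.2565  0.6289  0.6451 -0.0082 -0.6602
  0.0953  1.0777  0.0893]
motor [ 0.5209 -0.0673 -0.2868  0.0537] yaw deg -16.432997119854445
[[-0.5255 -0.5636]
 [ 0.2566 -0.1033]
 [ 0.3983  1.1972]
 [-1.7623  0.1781]
 [-1.1095 -0.2674]
 [ 0.5536  0.2213]
 [ 1.2913 -1.2576]
 [ 0.2191 -0.2833]
 [ 0.1211  0.3442]
 [ 0.3944 -0.9607]
 [-0.6995  0.1659]
 [-0.6002 -0.3186]
 [-0.2948 -0.2638]]
edge [[ 0.5236 -0.058   0.095 ]] gapmid [[ 0.518  -0.0771  0.095 ]] tab [[ 0.4967 -0.1492  0.08  ]]
[ 0.5582 -0.0824  0.0925] [-0.0347 -0.2903  0.2915  0.0196]
[ 0.4809 -0.0599  0.0958] [ 0.0449  0.5234 -0.5156 -0.0235]
[ 0.4962 -0.1508  0.0781] [-0.0022 -0.0254  0.0263  0.0012]
```

The base isn't centred on the rotor, so I add that offset and the drum's silhouette to the fit.

```bash
cat > fit2.py <<'E'
from h import *
A=np.linspace(0,2*np.pi,721)
F=lambda p:(lambda e,b:[("topm",137,50,.1,.125+b,.012),("topm",585,190,.1,-.125+b,.012),("topm",473,548,-.1,-.125+b,.012),("topm",27,407,-.1,.125+b,.012),
 ("sidec",112,240,.1,.125+b,.012),("sidec",355,328,-.1,.125+b,.012),("sidec",482,122,-.1,-.125+b,.012),
 ("topm",345,218,.04,e-.014,.095),("topm",297,370,-.04,e-.014,.095),("sidec",258,77,.04,e-.014,.095),("sidec",360,104,-.04,e-.014,.095),
 ("topm",478,346,0,e-.095,.080),("sidec",354,45,0,e-.095,.080)])(-.044+p[3],p[4])
# drum silhouette: image column offset along motor y direction, at x=+-.05 : (left,right) corners
S=[(.05,198,148,300,178),(-.05,135,352,240,380)]
def m(p):
    o=[(proj(OFF[v][0],world(p,[x,y,z]))[0]-px(v,a,b)[1]) for v,a,b,x,y,z in F(p)]
    d=np.array([-np.cos(p[2]),np.sin(p[2])])  # motor +y in the top image (u=-y,v=-x)
    for x,a,b,c,e in S:
        t=proj("top",world(p,np.c_[0*A+x,.03*np.cos(A),.07+.03*np.sin(A)]))@d
        o.append([t.max()-px("topm",a,b)[1]@d,t.min()-px("topm",c,e)[1]@d])
    return np.concatenate(o)
r=least_squares(m,[.52,-.05,-.29,.003,-.04],loss="soft_l1",x_scale=[.01,.01,.1,.001,.01]);p=r.x
print("motor",p,np.degrees(p[2]));print(m(p).reshape(-1,2)[-10:])
for y,n in[(-.044+p[3],"edge"),((-.074+p[3])/2,"gapmid"),(-.139+p[3],"tab")]:print(n,world(p,[0,y,.095]))
E
python3 fit2.py
```

```text
motor [ 0.5346 -0.0209 -0.2866  0.0053 -0.0484] -16.41930155844297
[[ 0.5708  0.2181]
 [ 1.2826 -1.2672]
 [ 0.2157 -0.2855]
 [ 0.126   0.3446]
 [ 0.3916 -0.9589]
 [-0.6986  0.1628]
 [-0.5969 -0.3278]
 [-0.3032 -0.2666]
 [ 1.1366 -1.6899]
 [ 1.4526 -1.0065]]
edge [[ 0.5236 -0.058   0.095 ]]
gapmid [[ 0.5249 -0.0539  0.095 ]]
tab [[ 0.4968 -0.1492  0.095 ]]
```

```bash
python3 -m pendant '0 0 0 10.2; 38 -36 0 0; 38 -36 0 0; 38 -36 0 0; 38 -36 0 0; 38 -36 0 0; 38 -36 0 0; 38 -36 0 0; 38 -36 0 0; 38 -36 0 0' 0.6 40
cat > go.py <<'E'
# usage: go.py x y z yawdeg : shift in current tool axes (mm) and turn about tool z
import sys;from h import *
from scipy.spatial.transform import Rotation as R
o=env.get_obs();q=o["eef_rot"];M=R.from_quat([q[1],q[2],q[3],q[0]]).as_matrix()
x,y,z,w=map(float,sys.argv[1:5]);yaw=np.degrees(np.arctan2(M[1,0],M[0,0]))
print("t",o["t"],"tcp",np.array(o["tcp_pos"]),"yaw",yaw,"z",M[:,2],"F",np.array(o["contact_force"]),"w",o["width"])
print("shift",1000*M.T@(np.array([x,y,z])-o["tcp_pos"]),"turn",yaw-w)
E
python3 go.py .5293 .2517 .26 11.5
```

```text
t: 1.35
tcp_pos: [0.4837, -0.1469, 0.3036]
eef_rot: [-0.0, 0.995, 0.1, -0.0]
contact_force: [0.8, -0.6, 0.3]
width: 0.0515
gripper_force: 0.0
t 1.35 tcp [ 0.4837 -0.1469  0.3036] yaw 11.505247853196773 z [-0.0005  0.0001 -1.    ] F [ 0.8025 -0.6273  0.2648] w 0.05145100337886947
shift [ 124.233  -381.524    43.6215] turn 0.005247853196772567
```

```bash
python3 -m pendant '15.5 -47.7 4 0; 15.5 -47.7 4 0; 15.5 -47.7 4 0; 15.5 -47.7 4 0; 15.5 -47.7 4 0; 15.5 -47.7 6 0; 15.5 -47.7 6 0; 15.7 -47.6 8 0; 0 0 10 0; 0 0 10 0'
python3 go.py .5293 .2517 .173 11.5
python3 - <<'E'
from h import *;import cv2
s=env.grab_frame("side");t=env.grab_frame("top")
a=cv2.resize(s[220:400,200:440],(0,0),fx=2.5,fy=2.5);cv2.imwrite("pics/s1.png",a)
print(proj("side",[[.5293,.2517,.142]]))
E
```

```text
t: 2.6
tcp_pos: [0.5282, 0.2498, 0.2428]
eef_rot: [0.001, 0.995, 0.101, -0.001]
contact_force: [-0.8, -0.8, 0.0]
width: 0.0512
gripper_force: 0.0
t 2.6 tcp [0.5282 0.2498 0.2428] yaw 11.558699271368708 z [-0.0014 -0.0011 -1.    ] F [-0.756  -0.8126  0.0234] w 0.05119761850066846
shift [ 1.6065 -1.6799 69.8146] turn 0.058699271368707784
[[301.7093 306.532 ]]
```

View pics/s1.png

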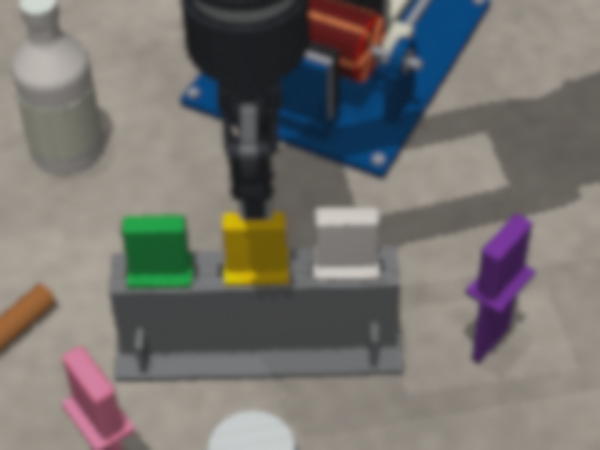

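The fingers (s1 col 252) are centred over the yellow grip (col 256), so I descend and grip.

```bash
python3 -m pendant '1.6 -1.7 10 0; 0 0 15 0; 0 0 15 0; 0 0 15 0; 0 0 14 0; 0 0 0 0; 0 0 0 0; 0 0 0 0; 0 0 0 0; 0 0 0 0'
python3 -m pendant '0 0 0 0; 0 0 0 0; 0 0 0 0; 0 0 0 0; 0 0 0 0; 0 0 0 0; 0 0 0 0; 0 0 0 0; 0 0 0 0; 0 0 0 0' 0 50
python3 go.py .5293 .2517 .173 11.5
```

```text
t: 3.95
tcp_pos: [0.5301, 0.2521, 0.1753]
eef_rot: [-0.0, 0.995, 0.1, 0.0]
contact_force: [-0.0, 0.4, -0.1]
width: 0.0514
gripper_force: 0.0
t: 5.2
tcp_pos: [0.53, 0.2521, 0.1749]
eef_rot: [-0.0, 0.995, 0.1, 0.0]
contact_force: [-1.0, 0.9, 1.9]
width: 0.0155
gripper_force: 52.8
t 5.2 tcp [0.53   0.2521 0.1749] yaw 11.503311752543619 z [ 0.0001  0.0001 -1.    ] F [-0.9644  0.9092  1.8818] w 0.015505247800158257
shift [-0.7859  0.2449  1.9371] turn 0.0033117525436185957
```

```bash
python3 -m pendant '0 0 -8 0; 0 0 -12 0; 0 0 -15 0; 0 0 -15 0; 0 0 -15 0; 0 0 -15 0; 0 0 -15 0; 0 0 -15 0; 0 0 -10 0; 0 0 0 10.5'
python3 go.py .525 -.0535 .29 -16.4
```

```text
t: 6.45
tcp_pos: [0.5304, 0.2522, 0.2962]
eef_rot: [-0.0, 1.0, 0.006, 0.001]
contact_force: [-0.9, -0.6, -1.9]
width: 0.0155
gripper_force: 52.7
t 6.45 tcp [0.5304 0.2522 0.2962] yaw 0.7426381912785008 z [ 0.0018  0.0007 -1.    ] F [-0.9145 -0.6048 -1.9107] w 0.015515365585229845
shift [ -9.4005 305.6198   6.006 ] turn 17.1426381912785
```

```bash
python3 -m pendant '-1.3 30 0 0; -1.3 45 0 0; -1.3 45 0 0; -1.3 50 0 0; -1.3 50 0 0; -1.3 45 0 0; -1.3 40 0 0; 0 0 0 8.7; 0 0 0 8.7; 0 0 0 0'
python3 go.py .525 -.0535 .29 -16.4
python3 - <<'E'
from h import *;import cv2
s=env.grab_frame("side");t=env.grab_frame("top")
cv2.imwrite("pics/s2.png",cv2.resize(s[130:300,250:420],(0,0),fx=3.5,fy=3.5,interpolation=cv2.INTER_CUBIC))
E
```

```text
t: 7.7
tcp_pos: [0.5261, -0.0533, 0.295]
eef_rot: [-0.0, 0.99, -0.142, -0.0]
contact_force: [-0.2, 0.7, -0.7]
width: 0.0155
gripper_force: 52.6
t 7.7 tcp [ 0.5261 -0.0533  0.295 ] yaw -16.32975144571092 z [-0.0003  0.0001 -1.    ] F [-0.2019  0.7119 -0.7015] w 0.015455828632194656
shift [-1.0359  0.4878  4.963 ] turn 0.07024855428907983
```

View pics/s2.png

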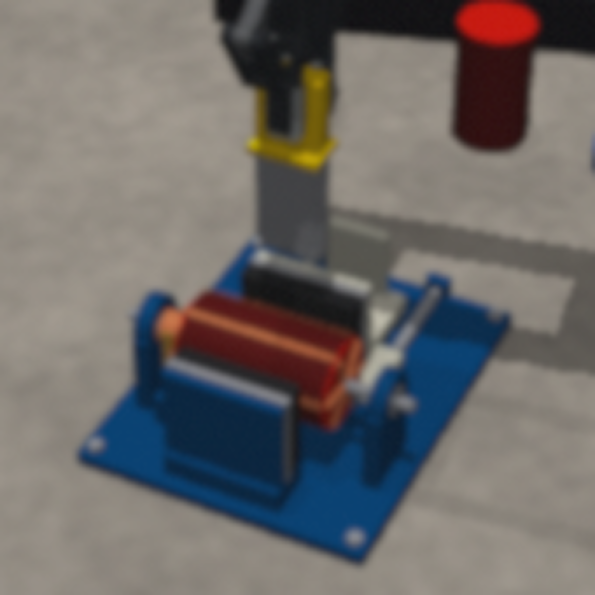

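The gauge hangs upright above the gap; its collar's near lower edge is at s2 (248,152)-(322,167). I check the arm-to-camera bias with it.

Run:
```python
from h import *
p=[.5261,-.0533,np.radians(-16.33)]
L=[[.023,.015,.2051],[-.023,.015,.2051],[.023,-.003,.1301],[-.023,.003,.1301]]
d=proj("side",world(p,L));print((d-[250,130]+.5)*3.5-.5)
q=[.5236,-.058,np.radians(-16.4)]
d=proj("side",world(q,[[.04,-.014,.095],[-.04,-.014,.095]]));print((d-[250,130]+.5)*3.5-.5)
# sensitivity s2 px per mm of motor y at z .2 / .095
for b,z in((p,.2051),(q,.095)):
  e=proj("side",world(b,[[0,0,z],[.01,0,z],[0,.01,z],[0,0,z+.01]]));print((e[1:]-e[0])*.35)
```

```text
[[245.2527 154.6713]
 [317.0418 175.0137]
 [260.3974 239.079 ]
 [324.2811 265.1785]]
[[249.9529 261.615 ]
 [365.1591 297.0183]]
[[-1.5447 -0.4322]
 [-0.7524  0.9083]
 [ 0.0015 -1.4135]]
[[-1.4446 -0.4484]
 [-0.7025  0.9316]
 [ 0.0053 -1.2433]]
```

```bash
python3 -m pendant '-1 0.5 4 0; 0 0 5 0; 0 0 5 0; 0 0 5 0; 0 0 0 0; 0 0 0 0; 0 0 0 0; 0 0 0 0; 0 0 0 0; 0 0 0 0'
python3 go.py .525 -.0535 .1849 -16.4
python3 - <<'E'
from h import *;import cv2
s=env.grab_frame("side");t=env.grab_frame("top")
cv2.imwrite("pics/s3f.png",s);cv2.imwrite("pics/t3f.png",t)
I=cv2.INTER_CUBIC
a=cv2.resize(s[150:240,305:365],(0,0),fx=6.6,fy=6.6,interpolation=I);b=cv2.resize(t[220:310,310:370],(0,0),fx=6.6,fy=6.6,interpolation=I)
f=lambda i:np.clip(255*(i/255.)**.6,0,255).astype(np.uint8)
cv2.imwrite("pics/c3.png",f(np.hstack([a,b])))
E
```

```text
t: 9.05
tcp_pos: [0.5251, -0.0533, 0.276]
eef_rot: [0.0, 0.99, -0.143, 0.0]
contact_force: [0.1, -0.3, -1.2]
width: 0.0155
gripper_force: 52.6
t 9.05 tcp [ 0.5251 -0.0533  0.276 ] yaw -16.398251011343646 z [ 0. -0. -1.] F [ 0.1466 -0.3338 -1.193 ] w 0.015455700068833504
shift [-0.0329  0.2441 91.0501] turn 0.0017489886563524237
```

View pics/c3.png

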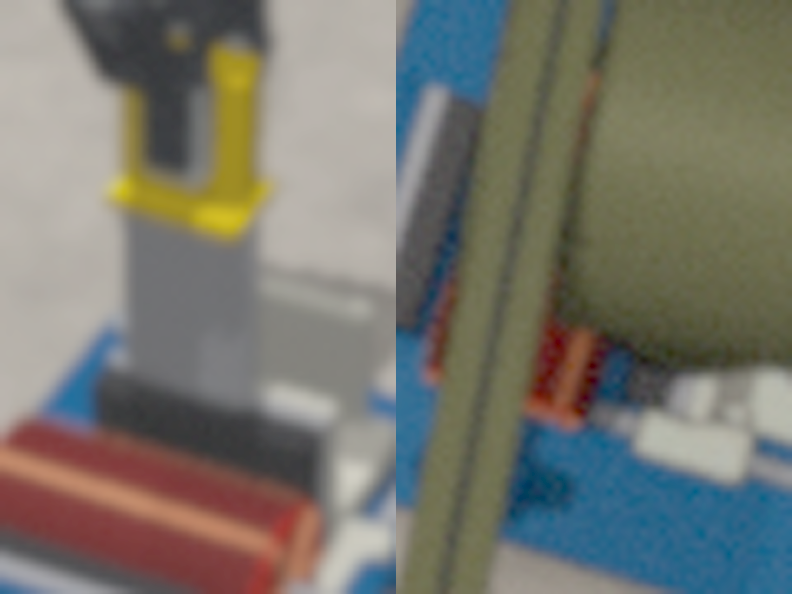

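The side half shows the collar's lower edge at (112,203)-(240,240), the blade sides at x 126 and 260, and its foot at about (128,372)-(260,408). I compare that with the prediction.

Run:
```python
from h import *;import cv2
P=lambda b,L:(proj("side",world(b,L))-[305,150]+.5)*6.6-.5
p=[.5251,-.0533,np.radians(-16.4)];z=.276-.0899
print("collar front bot",P(p,[[.023,.015,z],[-.023,.015,z]]),"blade foot front",P(p,[[.023,.003,z-.075],[-.023,.003,z-.075]]))
q=[.5236,-.058,np.radians(-16.4)]
print("magnet top: steel bnd, face",P(q,[[.04,-.014,.095],[-.04,-.014,.095],[.04,0,.095],[-.04,0,.095],[.04,-.028,.095],[-.04,-.028,.095]]))
# fit collar edge: yellow mask lower boundary per column
s=cv2.imread("pics/s3f.png");h=cv2.cvtColor(s,cv2.COLOR_BGR2HSV)
m=cv2.inRange(h,(20,120,60),(35,255,255));
for c in range(320,348): 
    r=np.flatnonzero(m[150:200,c]); print(c,(r.max()+150) if len(r) else None,end="; ")
# compensated pixel profile through steel/dark boundary right of the blade
g=cv2.cvtColor(s,cv2.COLOR_BGR2GRAY)
for c in(346,350,353): print("\n",c,g[200:226,c])
for c in(326,333,340): print("\n",c,g[195:222,c])
```

```text
collar front bot [[104.0078 210.1637]
 [237.817  248.9585]] blade foot front [[123.9119 375.4211]
 [251.1993 414.6397]]
magnet top: steel bnd, face [[108.7826 361.774 ]
 [326.0285 428.5345]
 [ 89.8567 385.487 ]
 [308.4187 453.3463]
 [127.4132 338.4352]
 [343.3501 404.1245]]
320 None; 321 179; 322 180; 323 181; 324 181; 325 181; 326 182; 327 182; 328 182; 329 183; 330 183; 331 183; 332 184; 333 184; 334 184; 335 185; 336 185; 337 185; 338 186; 339 186; 340 186; 341 185; 342 184; 343 182; 344 181; 345 179; 346 None; 347 None; 
 346 [ 85  85  85  85  84  85  86  96 119 137 139 122  95  64  44  36  33  30
  25  24  24  26  32  42  47  46]

 350 [ 85  85  84  84  85  85  86  88 105 134 154 152 131 103  70  45  37  32
  29  25  23  25  26  27  36  44]

 353 [ 85  85  85  85  85  85  85  85  89 106 135 153 148 126  99  71  55  51
  49  49  51  53  54  55  56  57]

 326 [67 67 67 67 66 66 66 67 67 66 63 58 49 37 28 26 24 20 20 23 23 32 42 47
 45 42 43]

 333 [66 66 66 66 66 67 66 66 67 67 67 67 66 62 52 38 27 24 23 23 22 21 24 30
 41 44 42]

 340 [67 66 67 66 68 70 73 76 78 78 78 78 79 79 76 70 58 40 27 24 23 21 22 22
 23 30 38]
```

Blade foot and magnet boundary match the prediction within 0.3 px, under 1 mm. I bias 1 mm toward the rotor, whose round side forgives contact, and descend in steps while watching force.

```bash
python3 -m pendant '0 -0.8 4 0; 0 0 4 0; 0 0 4 0; 0 0 4 0; 0 0 4 0; 0 0 4 0; 0 0 3 0; 0 0 3 0; 0 0 0 0; 0 0 0 0'
python3 go.py .525 -.0535 .1849 -16.4
```

```text
t: 10.4
tcp_pos: [0.5254, -0.0525, 0.246]
eef_rot: [0.0, 0.99, -0.143, 0.0]
contact_force: [0.0, -0.5, -1.2]
width: 0.0155
gripper_force: 52.6
t 10.4 tcp [ 0.5254 -0.0525  0.246 ] yaw -16.39267436246256 z [ 0.0002 -0.0001 -1.    ] F [ 0.0296 -0.5159 -1.2022] w 0.01551298810933643
shift [-0.1332  1.0701 61.089 ] turn 0.007325637537437757
```

```bash
python3 -m pendant '0 0 3 0; 0 0 3 0; 0 0 3 0; 0 0 3 0; 0 0 3 0; 0 0 3 0; 0 0 3 0; 0 0 3 0; 0 0 0 0; 0 0 0 0'
python3 go.py .525 -.0535 .1849 -16.4
```

```text
t: 11.65
tcp_pos: [0.5254, -0.0525, 0.222]
eef_rot: [-0.0, 0.99, -0.143, 0.0]
contact_force: [0.1, 0.3, -0.7]
width: 0.0154
gripper_force: 52.6
t 11.65 tcp [ 0.5254 -0.0525  0.222 ] yaw -16.396860745570116 z [ 0.0001 -0.     -1.    ] F [ 0.149   0.3146 -0.6848] w 0.015378906563234974
shift [-0.1181  1.0569 37.0518] turn 0.0031392544298824987
```

Free passage so far. I stop 2 mm short of seating, then let the gauge drop.

```bash
python3 -m pendant '0 0 5 0; 0 0 5 0; 0 0 5 0; 0 0 5 0; 0 0 5 0; 0 0 4 0; 0 0 3 0; 0 0 3 0; 0 0 0 0; 0 0 0 0'
python3 go.py .525 -.0535 .1849 -16.4
```

```text
t: 12.9
tcp_pos: [0.5255, -0.0525, 0.187]
eef_rot: [0.0, 0.99, -0.143, 0.0]
contact_force: [0.1, 0.2, -0.3]
width: 0.0157
gripper_force: 52.6
t 12.9 tcp [ 0.5255 -0.0525  0.187 ] yaw -16.398001047606215 z [ 0.0002 -0.0001 -1.    ] F [ 0.088   0.159  -0.3455] w 0.015666177200181486
shift [-0.1659  1.0441  2.1112] turn 0.0019989523937837816
```

```bash
python3 -m pendant '0 0 0.4 0; 0 0 0.4 0; 0 0 0.4 0; 0 0 0.4 0; 0 0 0.4 0; 0 0 0 0; 0 0 0 0; 0 0 0 0; 0 0 0 0; 0 0 0 0' - 30
python3 go.py .525 -.0535 .1849 -16.4
```

```text
t: 14.15
tcp_pos: [0.5253, -0.0525, 0.1849]
eef_rot: [-0.0, 0.99, -0.143, -0.0]
contact_force: [-0.5, 0.1, 0.2]
width: 0.0156
gripper_force: 52.8
t 14.15 tcp [ 0.5253 -0.0525  0.1849] yaw -16.395729065800776 z [-0.  0. -1.] F [-0.472   0.0748  0.2441] w 0.015591787386408712
shift [-0.0547  1.0446  0.0209] turn 0.0042709341992228644
```

```bash
python3 -m pendant '0 0 0 0; 0 0 0 0; 0 0 0 0; 0 0 0 0; 0 0 -3 0; 0 0 -10 0; 0 0 -12 0; 0 0 -15 0; 0 0 -15 0; 0 0 -15 0' 0.45
python3 go.py .4897 -.1735 .25 -16.4
```

```text
t: 15.4
tcp_pos: [0.5255, -0.0525, 0.2564]
eef_rot: [0.0, 0.99, -0.143, 0.0]
contact_force: [0.7, -0.3, -0.9]
width: 0.0386
gripper_force: 0.0
t 15.4 tcp [ 0.5255 -0.0525  0.2564] yaw -16.397157639901785 z [ 0.0009 -0.0001 -1.    ] F [ 0.7146 -0.2709 -0.9256] w 0.03857952880676594
shift [ -0.1798 126.1565   6.3486] turn 0.002842360098213703
```

```bash
python3 -m pendant '0 20 0 0; 0 30 0 0; 0 40 0 0; 0 40 0 0; 0 2 10 0; 0 0 25 0; 0 0 25 0; 0 0 20 0; 0 0 0 0; 0 0 0 0' 0 40
python3 go.py .4883 -.178 .124 -16.4
python3 - <<'E'
from h import *;import cv2
s=env.grab_frame("side");t=env.grab_frame("top")
I=cv2.INTER_CUBIC
a=cv2.resize(s[120:240,295:375],(0,0),fx=5,fy=5,interpolation=I);b=cv2.resize(t[210:330,310:390],(0,0),fx=5,fy=5,interpolation=I)
f=lambda i:np.clip(255*(i/255.)**.6,0,255).astype(np.uint8)
cv2.imwrite("pics/c4.png",f(np.hstack([a,b])))
E
```

```text
t: 16.65
tcp_pos: [0.4886, -0.1788, 0.1755]
eef_rot: [-0.0, 0.99, -0.142, 0.0]
contact_force: [0.0, -0.7, -0.1]
width: -0.0001
gripper_force: 0.0
t 16.65 tcp [ 0.4886 -0.1788  0.1755] yaw -16.368668095005955 z [ 0.0007 -0.0001 -1.    ] F [ 0.0339 -0.7122 -0.0848] w -0.00011188814939740428
shift [-0.5846 -0.6819 51.4713] turn 0.031331904994043924
```

View pics/c4.png

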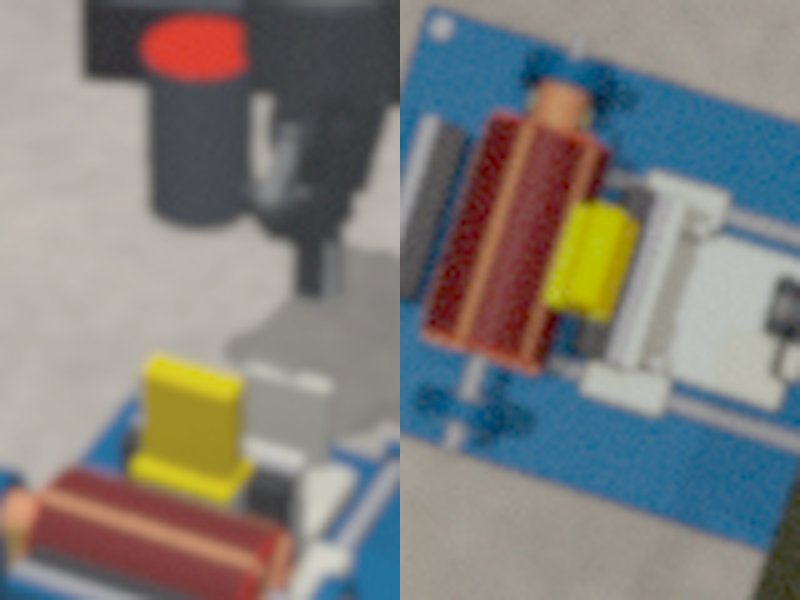

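The gauge stands upright in the gap near mid-magnet, and the shut fingers are above and behind the tab. Down behind the tab now.

```bash
python3 -m pendant '0 0 8 0; 0 0 8 0; 0 0 8 0; 0 0 8 0; 0 0 8 0; 0 0 8 0; 0 0 3 0; 0 0 0 0; 0 0 0 0; 0 0 0 0'
python3 -m pendant '0 -2 0 0; 0 -2 0 0; 0 -2 0 0; 0 -1 0 0; 0 -1 0 0; 0 0 0 0; 0 0 0 0; 0 0 0 0; 0 0 0 0; 0 0 0 0'
python3 go.py .4968 -.1492 .124 -16.4
```

```text
t: 18.0
tcp_pos: [0.4883, -0.1792, 0.1242]
eef_rot: [0.0, 0.99, -0.143, 0.0]
contact_force: [-0.1, 0.3, 0.1]
width: 0.0
gripper_force: 0.0
t: 19.25
tcp_pos: [0.4904, -0.1715, 0.1239]
eef_rot: [-0.0, 0.99, -0.143, 0.0]
contact_force: [0.1, -0.4, 0.3]
width: 0.0004
gripper_force: 0.0
t 19.25 tcp [ 0.4904 -0.1715  0.1239] yaw -16.40187474033892 z [ 0.  0. -1.] F [ 0.0765 -0.4363  0.2569] w 0.00037634511903337527
shift [ -0.1137 -23.2154  -0.1098] turn -0.001874740338919878
```

```bash
python3 -m pendant '0 -1 0 0; 0 -1 0 0; 0 -1 0 0; 0 -1 0 0; 0 -0.5 0 0; 0 -0.5 0 0; 0 0 0 0; 0 0 0 0; 0 0 0 0; 0 0 0 0'
python3 go.py .4968 -.1492 .124 -16.4
```

```text
t: 20.5
tcp_pos: [0.4917, -0.1667, 0.1239]
eef_rot: [0.0, 0.99, -0.143, -0.0]
contact_force: [0.9, -0.5, -0.2]
width: 0.0001
gripper_force: 0.1
t 20.5 tcp [ 0.4917 -0.1667  0.1239] yaw -16.396829442129498 z [-0. -0. -1.] F [ 0.9184 -0.5048 -0.1506] w 9.559855219603362e-05
shift [ -0.0841 -18.2063  -0.1026] turn 0.003170557870500801
```

```bash
python3 -m pendant '0 -0.6 0 0; 0 -0.6 0 0; 0 -0.6 0 0; 0 -0.6 0 0; 0 -0.6 0 0; 0 -0.5 0 0; 0 -0.5 0 0; 0 0 0 0; 0 0 0 0; 0 0 0 0'
python3 go.py .4968 -.1492 .124 -16.4
```

```text
t: 21.75
tcp_pos: [0.4926, -0.1639, 0.1239]
eef_rot: [0.001, 0.99, -0.142, -0.0]
contact_force: [-2.2, -6.2, 0.1]
width: 0.0002
gripper_force: 3.3
t 21.75 tcp [ 0.4926 -0.1639  0.1239] yaw -16.360543000809557 z [-0.0005 -0.0019 -1.    ] F [-2.2299 -6.2414  0.0954] w 0.00018329218392934026
shift [ -0.1137 -15.3098  -0.0821] turn 0.03945699919044188
```

Contact at 6–7 N. I keep pushing gently until the force rises.

```bash
python3 -m pendant '0 -0.3 0 0; 0 -0.3 0 0; 0 -0.3 0 0; 0 -0.3 0 0; 0 -0.3 0 0; 0 -0.3 0 0; 0 0 0 0; 0 0 0 0; 0 0 0 0; 0 0 0 0'
python3 go.py .4968 -.1492 .124 -16.4
```

```text
t: 23.0
tcp_pos: [0.4929, -0.1629, 0.1239]
eef_rot: [0.002, 0.99, -0.142, -0.0]
contact_force: [-3.2, -9.1, 0.4]
width: 0.0004
gripper_force: 5.0
t 23.0 tcp [ 0.4929 -0.1629  0.1239] yaw -16.332238224317198 z [-0.0009 -0.0032 -1.    ] F [-3.2169 -9.1206  0.3688] w 0.00036427561089742597
shift [ -0.1412 -14.2744  -0.1019] turn 0.06776177568280062
```

```bash
python3 -m pendant '0 -0.3 0 0; 0 -0.3 0 0; 0 -0.3 0 0; 0 -0.3 0 0; 0 -0.3 0 0; 0 -0.3 0 0; 0 0 0 0; 0 0 0 0; 0 0 0 0; 0 0 0 0'
python3 go.py .4968 -.1492 .124 -16.4
python3 - <<'E'
from h import *;import cv2
s=env.grab_frame("side");t=env.grab_frame("top")
cv2.imwrite("pics/s5f.png",s);cv2.imwrite("pics/t5f.png",t)
E
```

```text
t: 24.25
tcp_pos: [0.493, -0.1627, 0.124]
eef_rot: [0.003, 0.99, -0.142, -0.0]
contact_force: [-5.2, -15.1, -0.0]
width: -0.0
gripper_force: 8.2
t 24.25 tcp [ 0.493  -0.1627  0.124 ] yaw -16.2771795156594 z [-0.0017 -0.0058 -1.    ] F [ -5.2334 -15.1266  -0.029 ] w -5.389121069860675e-06
shift [ -0.1365 -14.0092  -0.0692] turn 0.12282048434059689
```

```bash
python3 -m pendant '0 -0.3 0 0; 0 -0.3 0 0; 0 -0.3 0 0; 0 -0.3 0 0; 0 -0.3 0 0; 0 0 0 0; 0 0 0 0; 0 0 0 0; 0 0 0 0; 0 0 0 0'
python3 go.py .4968 -.1492 .124 -16.4
python3 - <<'E'
from h import *;import cv2
s=env.grab_frame("side");t=env.grab_frame("top")
I=cv2.INTER_CUBIC
a=cv2.resize(s[150:250,295:375],(0,0),fx=5,fy=5,interpolation=I);b=cv2.resize(t[210:310,320:400],(0,0),fx=5,fy=5,interpolation=I)
f=lambda i:np.clip(255*(i/255.)**.6,0,255).astype(np.uint8)
cv2.imwrite("pics/c6.png",f(np.hstack([a,b])));cv2.imwrite("pics/t6f.png",t);cv2.imwrite("pics/s6f.png",s)
# magnet shift in the top view against the first picture: profile across steel strip near -x end, direction of motor y
t0=cv2.imread("pics/top0.png")
d=np.array([np.cos(.2866),np.sin(.2866)])  # towards -y in image
from scipy.ndimage import map_coordinates as mc
g=lambda i,c:np.mean([mc(cv2.cvtColor(i,cv2.COLOR_BGR2GRAY).astype(float),[c[1]+d[1]*k+d[0]*j,c[0]+d[0]*k-d[1]*j],order=1) for j in(-2,-1,0,1,2)],0)
k=np.arange(-10,14,1.)
for c in((351,274),(349.5,280)):
    c=np.array(c); print(np.round(g(t0,c)).astype(int));print(np.round(g(t,c)).astype(int))
E
```

```text
t: 25.6
tcp_pos: [0.4931, -0.1624, 0.124]
eef_rot: [0.004, 0.99, -0.141, -0.001]
contact_force: [-7.5, -20.3, 0.0]
width: 0.0001
gripper_force: 10.9
t 25.6 tcp [ 0.4931 -0.1624  0.124 ] yaw -16.23168470665484 z [-0.0024 -0.0079 -1.    ] F [ -7.4565 -20.2517   0.0038] w 0.00010809925742946374
shift [ -0.1384 -13.7509  -0.099 ] turn 0.1683152933451595
[ 18  25  29  28  26  22  28  35  37  36  37  51  81 106 117 126 137 135
 118 102  99 100 102 112]
[ 56  55  55  54  55  60  68  74  76  75  83 103 119 131 144 148 135 114
 106 108 110 118 137 151]
[ 17  24  29  28  25  25  31  35  39  44  50  67  92 106 111 122 131 126
 112 103 107 116 122 119]
[ 18  24  25  22  28  34  39  45  51  65  90 113 122 130 138 141 132 119
 113 116 126 132 130 124]
```

View pics/c6.png

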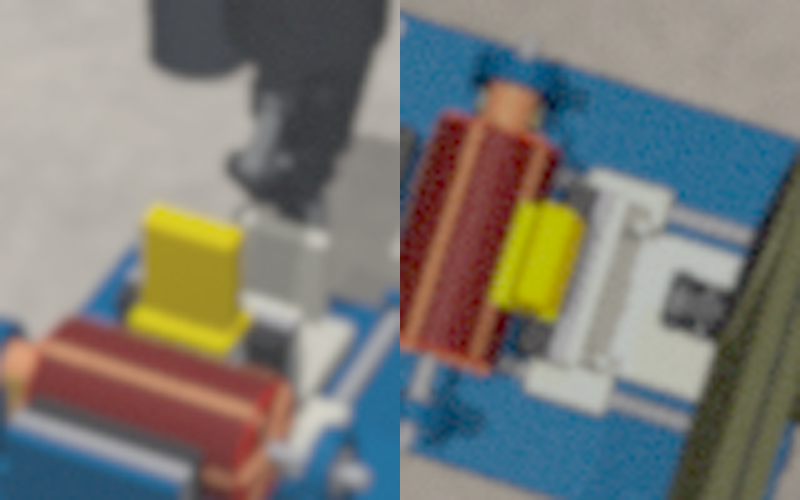

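The gauge stands upright and nipped: the magnet's edge moved about 1.5 px (3–3.5 mm), and the force now rises without further motion. I back off and lift clear.

```bash
python3 -m pendant '0 2 0 0; 0 3 0 0; 0 6 0 0; 0 8 0 0; 0 6 0 0; 0 0 -10 0; 0 0 -25 0; 0 0 -30 0; 0 0 -30 0; 0 0 -30 0'
python3 -m pendant '0 10 -10 0; 0 10 -10 0; 0 5 0 0; 0 0 0 0; 0 0 0 0; 0 0 0 0; 0 0 0 0; 0 0 0 0; 0 0 0 0; 0 0 0 0'
python3 - <<'E'
from h import *;import cv2
t=env.grab_frame("top");s=env.grab_frame("side")
for n,i,o in(("pics/t6f.png",t,(210,310,300,400)),("pics/s6f.png",s,(185,250,290,350))):
    a,b,c,d=o;A=cv2.imread(n)
    f=[]
    for im in(A,i):
        m=cv2.inRange(cv2.cvtColor(im[a:b,c:d],cv2.COLOR_BGR2HSV),(20,120,60),(35,255,255));M=cv2.moments(m,True);f.append((M["m00"],M["m10"]/M["m00"]+c,M["m01"]/M["m00"]+a))
    print(n,f)
d=np.array([np.cos(.2866),np.sin(.2866)])
from scipy.ndimage import map_coordinates as mc
c=(349.5,280);k=np.arange(-10,14,1.)
print(np.round(np.mean([mc(cv2.cvtColor(t,cv2.COLOR_BGR2GRAY).astype(float),[c[1]+d[1]*k+d[0]*j,c[0]+d[0]*k-d[1]*j],order=1) for j in(-2,-1,0,1,2)],0)).astype(int))
E
```

```text
t: 26.95
tcp_pos: [0.4872, -0.1816, 0.2506]
eef_rot: [-0.0, 0.99, -0.143, 0.0]
contact_force: [-0.2, -0.1, -0.3]
width: -0.0
gripper_force: 0.0
t: 28.2
tcp_pos: [0.4802, -0.2059, 0.269]
eef_rot: [0.0, 0.99, -0.143, 0.0]
contact_force: [0.2, 0.7, 0.9]
width: 0.0001
gripper_force: 0.0
pics/t6f.png [(336.0, 347.20238095238096, 261.36309523809524), (334.0, 347.25748502994014, 261.3263473053892)]
pics/s6f.png [(552.0, 332.7028985507246, 206.01086956521738), (551.0, 332.72232304900183, 205.97822141560798)]
[ 21  23  24  23  27  35  39  45  52  64  89 111 122 130 138 142 133 120
 114 116 127 132 131 126]
```

Nothing moved on the retreat, so I hand the job in.

```bash
python3 -c "
from cell import env
print(env.close_job())"
```

```text
the job is handed in; nothing more can be done
None
```

I handed the job in at about 28 s: the yellow gauge stands upright and released in the gap with the magnet pushed up until it stopped on the blade, which by the force readings and pictures is the nip. The judge returned no verdict, and I didn't re-measure the other gauges, bottle, can or drums.

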